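# Rack a cooled laminate strip

## Robot

A 7-joint arm with a two-finger parallel gripper is mounted at the origin on the work surface. World frame = base frame: x ahead of the robot, y to its left, z up, the work surface at z = 0. Lengths are in m, angles in rad, forces in N, time in s.
With the tool pointing down it reaches from about 0.425 to 0.925 m from the base axis. Payload 6.8 kg.
Tool frame: the origin (TCP) lies midway between the tips of the shut fingers; the grasp point (between the pads) lies 19 mm behind it; z points along the fingers, y is the direction in which the jaws open and shut (so a half turn about z gives the same grasp; the last joint's range is limited). The gripper opens to 85 mm and grips with 20 to 120 N. Pads are 22 mm wide; open, the fingers measure 114 mm over their backs; the gripper's body (76 mm by 85 mm) begins 54 mm behind the grasp point. The pads swing forward as they close: fully open they stand 13 mm farther back than shut.
Start: joints at [-1.378, 0.477, 0.022, 1.555, -0.011, 1.109, -0.083], TCP at [0.2, 0.645, 0.231] pointing down, gripper open.
Joint ranges: [-2.96, 2.96], [-0.34, 2.1], [-1.41, 1.46], [0.24, 2.44], [-1.37, 4.51], [0.17, 1.92], [-2.96, 2.96]. Speed limits (rad/s): [2.39, 2.39, 3.14, 3.14, 3.14, 3.14, 3.14].

## Interface

Orientations are given as a unit quaternion [w, x, y, z].
In Python, from station import bot gives the robot as it stands.
- The arm moves only by the shell command python3 -m jog 'ROWS' [FORCE]. ROWS is JSON, a list of rows, each a list of 3 entries, a list of its own where there are three numbers: the shift along the tool's x, y, z in mm, then the turn, a rotation vector about the tool's x, y, z in degrees, then the closure, from -1 (fully open) to 1 (shut). A call has 1 to 12 rows; each row shifts and turns the commanded pose from where the row before left it, along the tool's axes as they then stand; what a row does not reach is not made up. A row lasts 1/8 s, in which the tool goes at most 62.5 mm and 10.7 degrees, less where a joint would pass 70% of its speed; a pose out of reach is approached as far as the arm can. A call is refused whole if a number of a shift passes 62.5 or a number of a turn 10.7, either way. A call with a gripper value outside its range is refused whole. The fingers move at their own pace and stop on an object; FORCE is the grip in N (left out, the last holds). Time passes only in rows, so rows that do not move let the fingers close. It gives the time, the measured TCP pose, the force and the opening at its end, in the units of the state.
- bot.get_obs(): the state, without advancing time (a new reading comes with each control period).
- bot.read_camera(name): name is "scene" or "top" or "wrist"; returns (picture, depth): 400x640x3 uint8, red, green, blue; 400x640 float32, m along the optical axis (not along the pixel's ray), 0 where there is no reading.
- bot.camera_info(name): a dict with "fx", "fy", "cx", "cy" (pixels), "world_from_camera" (4x4, takes a point from camera to world coordinates); the wrist camera has in their place "mount" (4x4, takes a point from camera to tool coordinates, whose origin is the TCP and whose axes are the flange's). Camera axes: x right, y up, looking along -z (the intrinsics and any distortion apply to the point x, -y, -z); pixel columns grow to the right and rows downward; lengths in m; the calibration is good to about 2 mm. A picture is of the moment at which its call begins: read the wrist's pose just before it. camera_info takes no time and is no camera call.
- bot.hand_in(): hands the job in, once; it reports no verdict.
Trained networks look in the newest picture that a camera, given by its name, has taken for a name from the list of things; names that differ only in an ending like _2 or _b are one class to them, and where a whole thing is asked for, a point or a joint stands for the part that bears it (a point fixed in the world has none). Each returns a list of dicts, best first, with "score" (0 to 1); they miss things now and then, are a little off and sometimes report something else, mostly with a low value. They report only what shows in the picture. A call takes as long as a camera call. They do not tell look-alikes from the thing itself.
- bot.find_in(camera, thing): "xy" ([column, row] as shares, 0 to 1, of the picture: columns of its width, rows of its height, amid what is visible of it).
- bot.cut_out(camera, thing): "pixels" (400x640 bool, what is visible of it) and "xy" ([column, row] as shares, 0 to 1, of the picture: columns of its width, rows of its height, amid what is visible of it).
- bot.landmark_of(camera, thing): "xy" ([column, row] as shares, 0 to 1, of the picture: columns of its width, rows of its height: a listed point, or the origin of a listed thing).
The state is a dict: "t": time; "q": joint angles; "joint_vel": joint speeds; "joint_torque": joint torques, N m; "eef_pos": TCP position; "tool_rot": TCP orientation; "contact_force": force on the tool from outside, world axes, zero at the start; "torque": the same for the moment, N m; "gripper_width": opening from 0.0 (shut) to 1.0 (fully open).
Only numpy, scipy, OpenCV 4.12 (cv2) and the standard library are available. Lean on these libraries where they do the work, as an engineer would, in place of code of your own. Each camera call takes 0.05 s, during which the arm holds its last target.

## Task

Draw the long laminate strip out from under the steel weight on the cooling plate, leaving the weight resting undisturbed on its two stop bars. Lay the strip flat along the two bed bars of the lower rack frame (the one on the plywood base), centred on them, then stack the loose frame on top with its four legs fully down in the lower frame's corner sockets. Do not push the other things on the bench about.

Things in the scene. Friction and masses are not known exactly. Their poses are not given: they have to be found in the camera images.
- cooler: Cooling plate, fixed, 30 mm thick. Origin on the bench below the middle of the weight's place; it spans x -55 to 75, y -80 to 80 mm. Two steel stop bars, 6 mm thick, 20 mm wide, are screwed on it along x at y = +-45 mm (70 mm between their facing edges). Its -x points roughly to the robot: the strip sticks out there and can be drawn out that way.
- weight_mid (a point): Steel weight, loose, 80 (x) x 130 (y) x 30 mm, 1.9 to 2.9 kg, resting on both stop bars and on the strip, all equally thick; top 66 mm above the bench, with a bridge handle along y in its middle 33 mm higher. Point: the block's centre. It stays put if the strip is drawn level and straight along its length; lifting the strip's end lifts it.
- strip_mid (a point): Centre, half-way up, of the laminate strip: pale rigid plate, its faces slippery with release wax, 170 (x) x 50 (y) x 6 mm, 0.1 kg. Lies on the cooling plate, underside 30 mm above the bench, 80 mm of it under the weight, about 15 mm out at the back and 75 mm at its -x end, towards the robot; 60 mm of that end overhangs the plate with nothing below, and can be gripped across the width.
- lower_bed (a point): Lower rack frame, fixed, on a plywood board 215 x 180 x 12 mm. Point: middle of its bed at the top of the two bed bars, 76 mm above the bench, z up. Bars along x, 179 long, 8 wide, 14 tall, at y = +-12 mm (32 mm over both). They lie on two end rails along y (149 x 23 mm) at x = +-78, tops 14 mm below the bed. The strip goes along x on the bars. Same when turned by pi.
- lower_socket (a point): One of the lower frame's four corner sockets (at x = +-78, y = +-63 mm from the bed's middle, on the end rails): square cup open upwards, 17 mm wide inside, flared at the mouth to 27 mm. Point: centre of the mouth, level with the bed top; the floor is 14 mm lower. The strip lies between the sockets.
- upper_bars (a point): Loose stacking frame, 0.42 kg, like the lower one but without board, 187 x 157 mm, standing on the bench. Point: middle of its two bed bars, half-way up (57 mm above its feet, 7 mm below the bed top). Bars along x, 32 mm over both, 14 mm tall: gripped across both at the middle it balances; nothing else within 60 mm along x. Stacked home, 43 mm above the lower bed point.
- upper_foot (a point): Lower tip of one of the loose frame's four legs (at x = +-78, y = +-63 mm from its middle): round, 14 mm thick, tip tapered to 7 mm over the last 7 mm. When home, the tips stand on the socket floors and the end rails clear the strip's top by 18 mm.
- wash_bottle: Bystander: white wash bottle with a red cap, 64 mm across, 170 mm tall.
- wax_tin: Bystander: flat round tin, 72 mm across, 35 mm tall.
- marker: Bystander: white marker pen with a red cap, 120 mm.
- scissors: Bystander: scissors lying flat, 200 mm.
- caliper: Bystander: steel caliper lying flat, 210 mm.
- offcut: Bystander: short laminate offcut, 95 x 50 x 6 mm, lying flat on the bench.
- stop_bars: Bystander: two spare steel bars in a pile, 125 x 23 x 12 mm.
- brush: Bystander: hand brush lying flat.
Things that resemble listed ones, but are neither listed nor needed, are in the scene too. Leave any green look-alike of the part that bears strip_mid alone.

How it is judged:
On the way, in this order (a step that is already met when the one before it is completed fails the run):
1. the strip is drawn clear of the weight, which still rests on its stop bars (horizontal distance between strip_mid and weight_mid above 0.124 m and distance of weight_mid from where it was at the start of the episode below 0.008 m and angle between weight_mid's own z axis and vertical below 0.04 rad), for 0.1 s.
2. the strip lies flat along the lower frame's bed bars (x of strip_mid in the frame of lower_bed between -0.02 and 0.02 m and y of strip_mid in the frame of lower_bed between -0.013 and 0.013 m and z of strip_mid in the frame of lower_bed between -0.001 and 0.007 m and angle between the x axis of strip_mid and the x axis of lower_bed, either way round below 0.12 rad and angle between strip_mid's own z axis and vertical below 0.05 rad and contact force between lower_frame and strip above 0.3 N), for 0.2 s.
At the end, for the whole second after the job is handed in: Strip flat on the lower bed bars (within 20 mm along, 13 mm across, 0.12 rad), loose frame level on the lower one, legs on the socket floors (within 4 mm of full depth, 5 mm sideways, 0.05 rad), weight level on its stop bars within 8 mm of its start, all at rest (x of strip_mid in the frame of lower_bed between -0.02 and 0.02 m and y of strip_mid in the frame of lower_bed between -0.013 and 0.013 m and z of strip_mid in the frame of lower_bed between -0.001 and 0.007 m and angle between the x axis of strip_mid and the x axis of lower_bed, either way round below 0.12 rad and angle between strip_mid's own z axis and vertical below 0.05 rad and horizontal distance between upper_bars and lower_bed below 0.005 m and angle between the x axis of upper_bars and the x axis of lower_bed, either way round below 0.05 rad and z of upper_bars in the frame of lower_bed between 0.039 and 0.0465 m and angle between upper_bars's own z axis and vertical below 0.025 rad and distance of weight_mid from where it was at the start of the episode below 0.008 m and angle between weight_mid's own z axis and vertical below 0.04 rad and linear speed of each of strip, upper_frame, weight below 0.02 m/s); the robot touches nothing.
It fails at once if the weight is shifted by more than 10 mm or tipped by more than 0.07 rad (distance of weight_mid from where it was at the start of the episode above 0.01 m or angle between weight_mid's own z axis and vertical above 0.07 rad).
It fails at once if a bystander is pushed more than 25 mm (distance of any of wash_bottle, wax_tin, marker, scissors, caliper, offcut, stop_bars, brush from where it was at the start of the episode above 0.025 m).
It also fails if it takes over 64 s, if anything falls off the work surface, if the arm or the gripper's body presses on something with over 40 N, if the wrist force passes 120 N, or if a joint passes its speed limit or range.

## Working session

There is one attempt and no reset: what is moved stays moved. The work goes in short steps, Python scripts to look and compute and a shell command to move; the robot and the scene stay as the last step left them, time stands still between calls to the robot, and variables do not carry over. Pictures are saved under pics/ and viewed, and the job is handed in when it is done.

```bash
ls; mkdir -p pics; python3 - <<'E'
from station import bot
import cv2, json
o=bot.get_obs(); print({k:(v if not hasattr(v,'tolist') else v.tolist()) for k,v in o.items()})
for c in ["scene","top","wrist"]:
    im,d=bot.read_camera(c)
    cv2.imwrite(f"pics/{c}0.png",im[:,:,::-1])
    print(c,bot.camera_info(c))
E
```

```text
pics
{'t': 0.0, 'q': [-1.3781247218365793, 0.4778262783025484, 0.022339384337276037, 1.5564362711258382, -0.01150827538983276, 1.1092893514715891, -0.08309175888100817], 'joint_vel': [0.001269568374085647, -0.0013058529716940112, 0.0007980029165379922, 0.002137007915071351, 0.0008847169550153917, 0.00020800274121623942, -0.000558818005501734], 'joint_torque': [0.000422801858803723, -59.64583396911621, 1.6080370545387268, -28.117652535438538, 0.012509965163189918, 0.00960253004450351, 2.5917454422597075e-05], 'eef_pos': [0.19981187845401696, 0.6441377639585035, 0.23031455967389436], 'tool_rot': [-7.290820330763662e-05, 0.14980637085571052, 0.9887149300918232, -0.0009126603729354752], 'contact_force': [0.11395465690081105, -0.9039730725056283, 0.10019087979954236], 'torque': [-0.011673112440825412, 0.04110396090323207, 0.02988534876719806], 'gripper_width': 1.0011712359260694}
scene {'fx': 401.1864423825609, 'fy': 401.1864423825609, 'cx': 319.9320202313438, 'cy': 201.54959342024543, 'world_from_camera': array([[-0.85786364, -0.3778667 ,  0.34826245,  0.87420824],
       [ 0.51356314, -
[... 295 characters left out ...]
y([[ 0.01167261,  0.98928817, -0.14550833,  0.30579527],
       [-0.99981256,  0.01379488,  0.01358471, -0.04036968],
       [ 0.01544647,  0.14532249,  0.98926376,  1.26770699],
       [ 0.        ,  0.        ,  0.        ,  1.        ]])}
wrist {'fx': 314.6355018800599, 'fy': 314.6355018800599, 'cx': 322.5645534769858, 'cy': 202.34082094850527, 'mount': array([[-2.18070340e-03,  9.64427608e-01,  2.64338105e-01,
         6.57294895e-02],
       [ 9.99997398e-01,  1.92603925e-03,  1.22257175e-03,
        -9.02951033e-04],
       [ 6.69956387e-04,  2.64340083e-01, -9.64429298e-01,
        -1.41851800e-01],
       [ 0.00000000e+00,  0.00000000e+00,  0.00000000e+00,
         1.00000000e+00]])}
```

View pics/scene0.png

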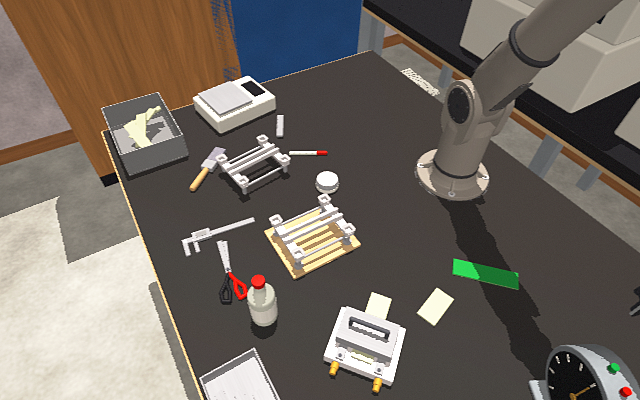

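View pics/top0.png

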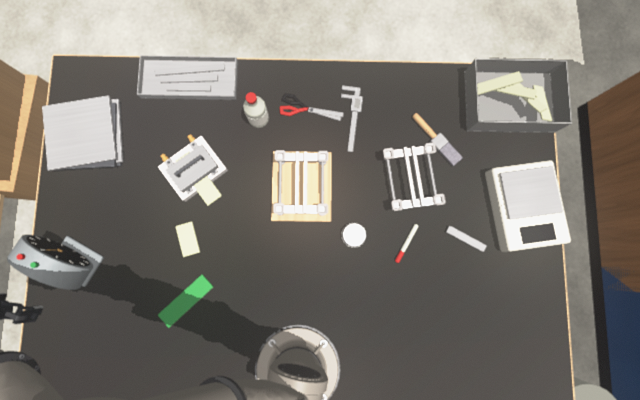

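View pics/wrist0.png

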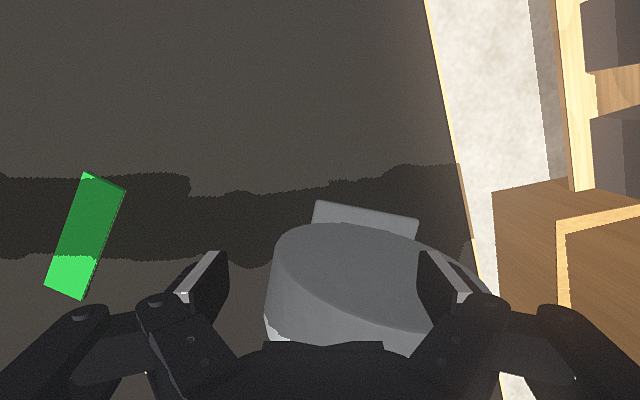

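```bash
cat > h.py <<'E'
from station import bot
import numpy as np, cv2
from scipy.spatial.transform import Rotation as R
def T(cam,obs=None):
    i=bot.camera_info(cam)
    if cam!="wrist": return i,np.array(i["world_from_camera"])
    W=np.eye(4); q=obs["tool_rot"]; W[:3,:3]=R.from_quat([q[1],q[2],q[3],q[0]]).as_matrix(); W[:3,3]=obs["eef_pos"]
    return i,W@i["mount"]
def ray(i,M,u,v):
    d=np.array([(u-i["cx"])/i["fx"],-(v-i["cy"])/i["fy"],-1.0])
    return M[:3,3],M[:3,:3]@d
def at_z(i,M,u,v,z):
    o,d=ray(i,M,u,v); return o+d*((z-o[2])/d[2])
def cloud(i,M,depth):
    v,u=np.mgrid[0:400,0:640]
    c=np.stack([(u-i["cx"])/i["fx"]*depth,-(v-i["cy"])/i["fy"]*depth,-depth],-1)
    P=c@M[:3,:3].T+M[:3,3]; P[depth<=0]=np.nan
    return P
def grab(cam,name=None):
    o=bot.get_obs(); im,d=bot.read_camera(cam); i,M=T(cam,o)
    if name: cv2.imwrite(f"pics/{name}.png",im[:,:,::-1])
    return o,im,d,i,M
E
python3 - <<'E'
from h import *
Z=dict(weight_mid=.051,strip_mid=.033,lower_bed=.076,lower_socket=.076,upper_bars=.057,upper_foot=0,cooler=0,wash_bottle=0,wax_tin=0)
for cam in ["top","scene"]:
    o,im,d,i,M=grab(cam)
    np.savez(f"{cam}0.npz",im=im,d=d)
    for n,z in Z.items():
        for r in bot.landmark_of(cam,n)[:5]:
            u,v=r["xy"][0]*640,r["xy"][1]*400
            print(cam,n,round(r["score"],2),round(u),round(v),at_z(i,M,u,v,z).round(4)[:2])
    P=cloud(i,M,d)
    if cam=="top":
        for n in [(188,239),(207,193),(295,186),(305,230),(405,176),(186,301),(170,176)]: print(n,P[n[1],n[0]].round(4))
E
```

```text
top weight_mid 0.86 190 167 [0.5786 0.3262]
top strip_mid 0.59 184 298 [0.1983 0.3257]
top strip_mid 0.56 199 177 [0.5525 0.3013]
top lower_bed 0.89 299 180 [0.5399 0.0017]
top lower_bed 0.19 406 241 [ 0.3659 -0.3064]
top lower_socket 0.65 276 155 [0.613  0.0692]
top upper_bars 0.92 413 176 [ 0.5607 -0.3338]
top upper_bars 0.36 434 140 [ 0.6712 -0.3994]
top upper_bars 0.22 190 168 [0.5746 0.3243]
top upper_foot 0.91 383 159 [ 0.6238 -0.2575]
top wash_bottle 0.85 255 119 [0.7481 0.1454]
top wax_tin 0.77 357 230 [ 0.4021 -0.1745]
(188, 239) [0.3678 0.3323 0.0065]
(207, 193) [0.5043 0.2769 0.0292]
(295, 186) [0.5216 0.0127 0.0722]
(305, 230) [ 3.997e-01 -1.700e-02 -1.000e-04]
(405, 176) [ 0.5716 -0.3246 -0.0027]
(186, 301) [0.1871 0.3268 0.0097]
(170, 176) [0.5466 0.3765 0.0681]
scene weight_mid 0.72 220 233 [ 0.7587 -0.1126]
scene weight_mid 0.7 372 337 [0.5698 0.3347]
scene weight_mid 0.69 245 198 [ 0.648  -0.1986]
scene strip_mid 0.83 483 273 [0.2127 0.3372]
scene strip_mid 0.66 369 325 [0.5552 0.3022]
scene lower_bed 0.91 309 226 [0.5459 0.0031]
scene lower_bed 0.23 244 195 [ 0.6514 -0.187 ]
scene lower_socket 0.58 294 253 [0.6227 0.0611]
scene lower_socket 0.25 263 316 [0.7652 0.175 ]
scene lower_socket 0.19 366 337 [0.5908 0.3361]
scene upper_bars 0.9 253 159 [ 0.5594 -0.3312]
scene upper_foot 0.72 368 328 [0.5477 0.297 ]
scene upper_foot 0.62 245 196 [ 0.6323 -0.2509]
scene wash_bottle 0.79 264 313 [0.7502 0.134 ]
scene wax_tin 0.86 326 189 [ 0.3956 -0.1494]
scene wax_tin 0.41 245 195 [ 0.6295 -0.2542]
```

```bash
python3 - <<'E'
import cv2
t=cv2.imread("pics/top0.png"); cv2.imwrite("pics/c1.png",cv2.resize(t[120:320,140:300],None,fx=3.5,fy=3,interpolation=cv2.INTER_CUBIC)[:600])
cv2.imwrite("pics/c2.png",cv2.resize(t[130:230,260:460],None,fx=4,fy=4,interpolation=cv2.INTER_CUBIC))
E
```

```text
(no output)
```

View pics/c1.png

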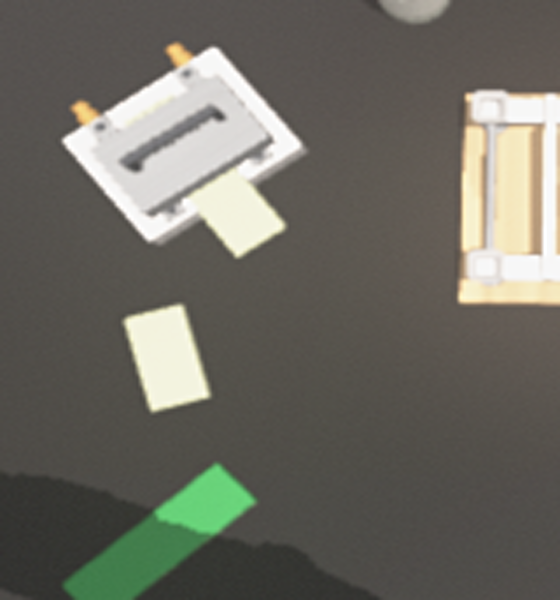

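View pics/c2.png

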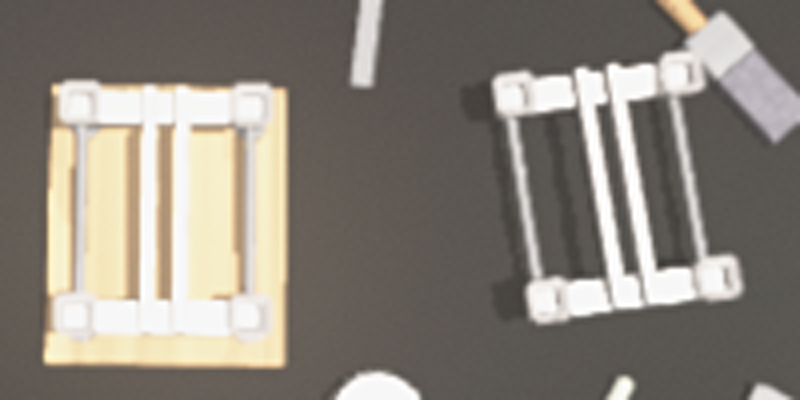

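```bash
python3 - <<'E'
from h import *
z=np.load("top0.npz"); im=z["im"].astype(int); d=z["d"]; i,M=T("top"); P=cloud(i,M,d)
def rect(mask,zz):
    v,u=np.nonzero(mask); Q=np.array([at_z(i,M,a,b,zz)[:2] for a,b in zip(u,v)])*1000
    print(len(Q),"box",cv2.minAreaRect(Q.astype(np.float32)), Q.mean(0).round(1))
r,g,b=im[...,0],im[...,1],im[...,2]
pale=(r>190)&(g>190)&(b<r-15)&(b>150)
n,l,s,c=cv2.connectedComponentsWithStats(pale.astype(np.uint8))
for k in range(1,n):
    if s[k,4]>25: print(k,s[k],c[k].round(1))
# strip part
m=pale.copy(); m[:,:180]=0;m[:170]=0;m[215:]=0;m[:,230:]=0; rect(m,.036)
# weight top
x0=lambda a,b,c_,d_: (slice(c_,d_),slice(a,b))
def hr(a,b,c_,d_,z0,z1):
    mm=np.zeros(d.shape,bool); mm[c_:d_,a:b]=(P[c_:d_,a:b,2]>z0)&(P[c_:d_,a:b,2]<z1)
    Q=P[mm][:,:2]*1000; print("h",len(Q),cv2.minAreaRect(Q.astype(np.float32)),Q.mean(0).round(1),P[mm][:,2].mean())
hr(150,235,130,215,.055,.075)
hr(150,235,130,215,.085,.11)
hr(262,340,145,225,.058,.09)
hr(380,450,138,215,.04,.08)
print("gauge maxz",np.nanmax(P[225:300,0:105,2]), "bins",np.nanmax(P[55:100,135:240,2]))
E
```

```text
1 [   0    0  141   84 2978] [32.5 29.4]
2 [ 170    0  303   64 8585] [277.4  26.8]
6 [ 466    0  118   64 4948] [533.9  26.5]
8 [156   3   7   9  26] [158.2   7.4]
25 [454   9  11   9  38] [458.1  13.4]
42 [ 78  14  13  18 102] [85.  23.2]
76 [384  24  10  17  95] [388.5  31.6]
83 [188  28  11   7  27] [193.3  31.6]
101 [42 43  8 15 40] [45.7 48.9]
136 [ 477   72   75   49 1262] [517.9  91. ]
142 [23 91 10 12 63] [28.2 96.9]
148 [245 106  18  10  54] [249.6 110.6]
152 [415 114  22  24  90] [425.3 125.6]
165 [285 151  26   3  27] [297.7 151.8]
169 [ 271  152   60   70 1076] [304.6 197.2]
170 [556 152   4  39  61] [557.3 172.7]
174 [ 37 158   4  35  35] [ 38.5 175. ]
179 [307 161  15  45 481] [312.2 183.6]
184 [281 162  11  43 463] [286.1 183.2]
186 [303 162   1  39  39] [303. 181.]
202 [194 176  27  29 426] [207.1 190.3]
222 [ 13 200  17  46 151] [ 18.9 218.2]
223 [ 29 200   8  35  80] [ 33.1 217.2]
242 [176 222  24  35 548] [187.2 238.8]
285 [562 243   5  17  27] [563.3 250.7]
302 [  6 266  21  40 446] [ 16.3 285.5]
304 [566 292   3  23  31] [566.9 304.1]
308 [  1 320  22  31 396] [
[... 179 characters left out ...]
), (75.1772232055664, 51.7475471496582), 37.750030517578125) [511.3 275.1]
h 1111 ((575.7011108398438, 319.4154357910156), (82.05506896972656, 129.9197235107422), 37.79629135131836) [573.2 317.4] 0.0663587894073614
h 125 ((575.920166015625, 319.10211181640625), (11.015665054321289, 91.9555892944336), 38.157798767089844) [575.1 318.4] 0.09763802597471138
h 1189 ((535.8192749023438, -2.322845458984375), (186.5161590576172, 155.4189910888672), 0.47012466192245483) [533.3  -3.3] 0.0695293941803385
h 1292 ((560.7088012695312, -335.49066162109375), (186.8304901123047, 158.43572998046875), 8.342596054077148) [ 559.3 -335.6] 0.05692699442876618
gauge maxz 0.2664416234260041 bins 0.037518441942042235
```

```bash
cat >> h.py <<'E'
def plan(target,heading_x_deg,n,start=None,c=-1,maxyaw=10):
    """rows from present (or start=(pos,heading)) to target with tool x heading; z down"""
    o=bot.get_obs(); q=o["tool_rot"]; m=R.from_quat([q[1],q[2],q[3],q[0]]).as_matrix()
    p=np.array(o["eef_pos"]); h=np.degrees(np.arctan2(m[1,0],m[0,0]))
    print("now",p.round(4),"head",round(h,2),"tilt z",m[:,2].round(4),"F",np.round(o["contact_force"],1),"t",round(o["t"],2),"w",round(o["gripper_width"],3))
    if start is not None: p,h=np.array(start[0]),start[1]
    dh=(heading_x_deg-h+180)%360-180; rows=[]
    tgt=np.array(target)
    for k in range(n):
        w=(tgt-p)/(n-k); a=np.radians(h)
        s=np.round([w@[np.cos(a),np.sin(a),0],w@[np.sin(a),-np.cos(a),0],-w[2]]*np.array(1000),0)
        turn=np.round(dh/(n-k),1)
        p=p+(s[0]*np.array([np.cos(a),np.sin(a),0])+s[1]*np.array([np.sin(a),-np.cos(a),0])-np.array([0,0,s[2]]))/1000
        h+=turn; dh-=turn
        rows.append([[int(v) for v in s],[0,0,float(-turn)],c])
    print(str(rows).replace(" ",""),"end",p.round(4),round(h,2))
E
python3 - <<'E'
from h import *
z=np.load("top0.npz"); d=z["d"]; i,M=T("top"); P=cloud(i,M,d)
g=P[225:300,0:105].reshape(-1,3); g=g[g[:,2]>.1]; print(g.min(0),g.max(0))
plan([.52,.276,.33],217.8,9,start=([.1998,.6441,.33],162.77))
E
python3 -m jog '[[[0,0,-50],[0,0,0],-1],[[0,0,-50],[0,0,0],-1]]'
```

```text
[0.20939113 0.56265112 0.10014707] [0.37084082 0.73775961 0.26644162]
now [0.2    0.6447 0.2313] head 162.76 tilt z [-0.  0. -1.] F [ 0.1 -0.1 -0.2] t 1.15 w 0.998
[[[-46,-29,0],[0,0,-6.1],-1],[[-43,-33,0],[0,0,-6.1],-1],[[-39,-38,0],[0,0,-6.1],-1],[[-35,-41,0],[0,0,-6.1],-1],[[-30,-45,0],[0,0,-6.1],-1],[[-25,-48,0],[0,0,-6.1],-1],[[-20,-50,0],[0,0,-6.1],-1],[[-15,-52,0],[0,0,-6.2],-1],[[-9,-54,0],[0,0,-6.1],-1]] end [0.5203 0.2763 0.33  ] 217.77
t: 1.4
eef_pos: [0.1999, 0.6443, 0.332]
tool_rot: [-0.0, 0.15, 0.989, -0.001]
contact_force: [0.1, 1.5, 0.5]
gripper_width: 1.003
```

```bash
python3 -m jog '[[[-46,-29,0],[0,0,-6.1],-1],[[-43,-33,0],[0,0,-6.1],-1],[[-39,-38,0],[0,0,-6.1],-1],[[-35,-41,0],[0,0,-6.1],-1],[[-30,-45,0],[0,0,-6.1],-1],[[-25,-48,0],[0,0,-6.1],-1],[[-20,-50,0],[0,0,-6.1],-1],[[-15,-52,0],[0,0,-6.2],-1],[[-9,-54,0],[0,0,-6.1],-1],[[0,0,50],[0,0,0],-1],[[0,0,50],[0,0,0],-1],[[0,0,0],[0,0,0],-1]]' 80
python3 - <<'E'
from h import *
o,im,d,i,M=grab("wrist","w1"); np.savez("w1.npz",im=im,d=d,M=M)
print(o["q"])
plan([.52,.276,.23],217.8,1)
E
```

```text
t: 2.9
eef_pos: [0.5182, 0.2755, 0.2279]
tool_rot: [-0.004, -0.324, 0.946, -0.001]
contact_force: [-0.0, 0.0, 0.7]
gripper_width: 0.999
[-0.67089259  0.33944348  0.0963188   1.77577091 -0.03714311  1.03604684
  1.66910073]
now [0.5199 0.2766 0.2308] head -142.23 tilt z [-0.0023 -0.0016 -1.    ] F [-0.2 -1.2  1.1] t 2.95 w 0.997
[[[0,-1,1],[0,0,-0.0],-1]] end [0.5205 0.2758 0.2298] -142.23
```

View pics/w1.png

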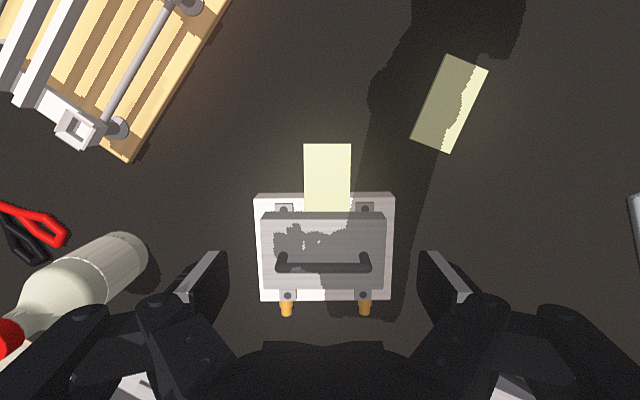

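```bash
python3 - <<'E'
from h import *
z=np.load("w1.npz"); im=z["im"].astype(int); d=z["d"]; M=z["M"]; i=bot.camera_info("wrist"); P=cloud(i,M,d)
r,g,b=im[...,0],im[...,1],im[...,2]
m=np.zeros(d.shape,bool); m[130:214,290:365]=((r>170)&(b<r-12))[130:214,290:365]
v,u=np.nonzero(m); print(len(u),u.min(),u.max(),v.min(),v.max(),np.nanmedian(P[m][:,2]))
Q=np.array([at_z(i,M,a,b_,.036)[:2] for a,b_ in zip(u,v)])*1000
print(cv2.minAreaRect(Q.astype(np.float32)))
for v0 in (150,165,180,195,205):
    uu=u[v==v0]; print(v0,at_z(i,M,uu.min(),v0,.036)[:2].round(4),at_z(i,M,uu.max()+1,v0,.036)[:2].round(4))
mm=np.zeros(d.shape,bool); mm[205:300,250:400]=(np.abs(P[205:300,250:400,2]-.066)<.007)
Q=P[mm][:,:2]*1000; print(len(Q),cv2.minAreaRect(Q.astype(np.float32)),P[mm][:,2].mean())
E
python3 - <<'E'
import cv2
t=cv2.imread("pics/w1.png"); cv2.imwrite("pics/w1c.png",cv2.resize(t[120:320,230:500],None,fx=2.9,fy=2.9))
E
```

```text
3317 290 364 144 211 0.035280993238495595
((513.2318725585938, 275.4649658203125), (73.1484146118164, 81.5089111328125), 37.653358459472656)
150 [0.5047 0.2369] [0.4738 0.2769]
165 [0.5167 0.2472] [0.4861 0.2869]
180 [0.5297 0.2569] [0.4994 0.2962]
195 [0.551  0.2565] [0.5123 0.3067]
205 [0.5608 0.2624] [0.5178 0.3182]
7666 ((575.5957641601562, 318.1793212890625), (80.66327667236328, 130.41860961914062), 37.47018051147461) 0.06522981322185516
```

View pics/w1c.png

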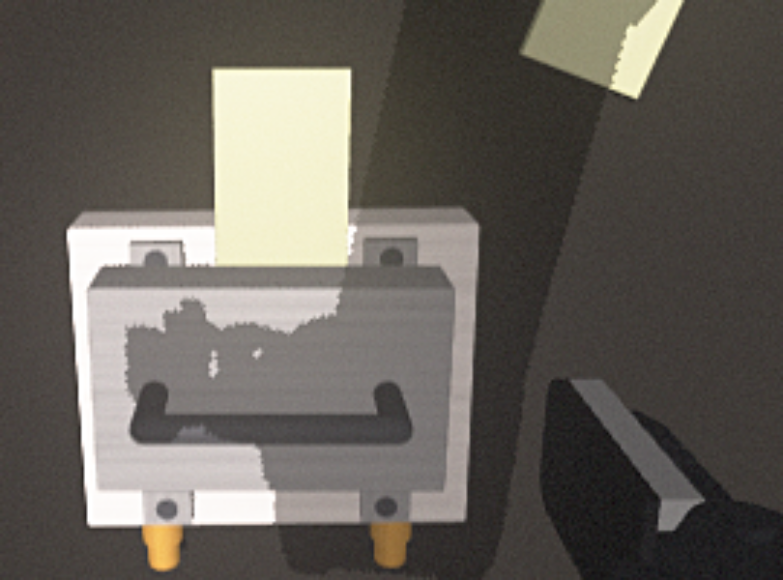

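```bash
python3 -m jog '[[[4,4,50],[0,0,0],-1],[[0,0,50],[0,0,0],-1],[[0,0,50],[0,0,0],-1],[[0,0,40],[0,0,0],-1],[[0,0,15],[0,0,0],-1],[[0,0,10],[0,0,0],-1],[[0,0,0],[0,0,0],-1]]' 70
python3 - <<'E'
from h import *
o,im,d,i,M=grab("wrist","w2"); plan([.5145,.2767,.013],217.7,1)
E
```

```text
t: 3.82
eef_pos: [0.5158, 0.2783, 0.0174]
tool_rot: [0.001, -0.324, 0.946, 0.0]
contact_force: [0.1, -0.2, 0.3]
gripper_width: 1.004
now [0.5159 0.2783 0.0177] head -142.24 tilt z [ 0.0019  0.0012 -1.    ] F [-0.2  0.  -0.3] t 3.88 w 0.992
[[[2,0,5],[0,0,0.1],-1]] end [0.5143 0.2771 0.0127] -142.34
```

View pics/w2.png

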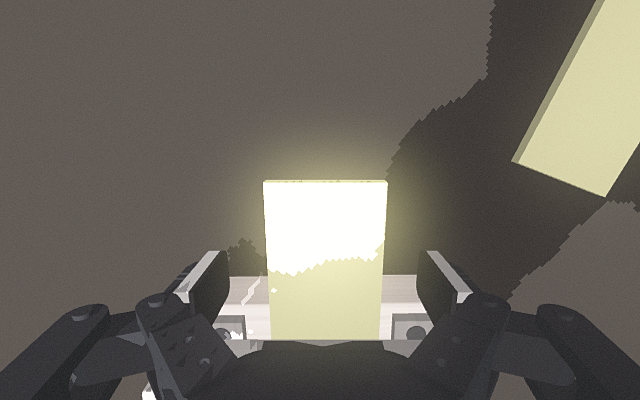

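```bash
python3 -m jog '[[[2,0,3],[0,0,0],-0.6],[[0,0,0],[0,0,0],-0.3],[[0,0,0],[0,0,0],0],[[0,0,0],[0,0,0],1],[[0,0,0],[0,0,0],1],[[0,0,0],[0,0,0],1]]' 70
python3 - <<'E'
from h import *
o,im,d,i,M=grab("wrist","w3"); plan([.5145,.2767,.013],217.7,1)
E
```

```text
t: 4.62
eef_pos: [0.5134, 0.2765, 0.0142]
tool_rot: [0.0, -0.324, 0.946, 0.0]
contact_force: [-1.0, -1.3, 6.6]
gripper_width: 0.56
now [0.5134 0.2765 0.0142] head -142.22 tilt z [ 2.e-04  2.e-04 -1.e+00] F [-1.8 -0.3  5.9] t 4.67 w 0.566
[[[-1,-1,1],[0,0,0.1],-1]] end [0.5148 0.2763 0.0132] -142.32
```

View pics/w3.png

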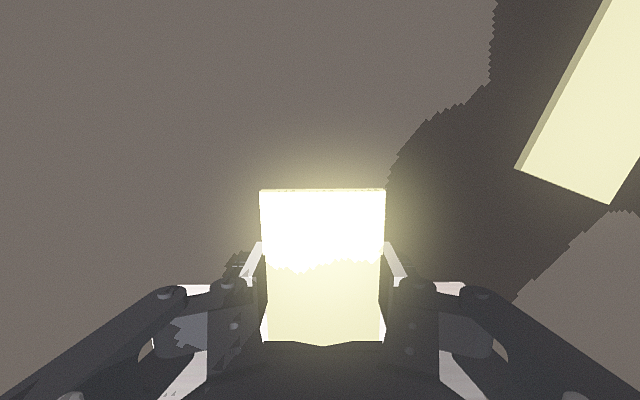

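```bash
python3 -m jog '[[[0,0,-0.5],[0,0,0],1],[[0,0,0],[0,0,0],1]]' 70
python3 -m jog '[[[2,0,0],[0,0,0],1],[[4,0,0],[0,0,0],1],[[0,0,0],[0,0,0],1]]' 70
```

```text
t: 4.92
eef_pos: [0.5133, 0.2765, 0.0142]
tool_rot: [0.0, -0.324, 0.946, 0.0]
contact_force: [-1.0, 0.1, 5.3]
gripper_width: 0.569
t: 5.3
eef_pos: [0.5091, 0.2732, 0.0142]
tool_rot: [0.001, -0.324, 0.946, 0.0]
contact_force: [3.0, 2.2, 3.0]
gripper_width: 0.565
```

```bash
cat >> h.py <<'E'
def weight():
    o,im,d,i,M=grab("top"); P=cloud(i,M,d)
    for z0,z1 in((.055,.075),(.085,.11)):
        m=np.zeros(d.shape,bool); m[130:215,150:235]=((P[...,2]>z0)&(P[...,2]<z1))[130:215,150:235]
        Q=P[m][:,:2]*1000; print("weight",len(Q),[np.round(a,1) for a in cv2.minAreaRect(Q.astype(np.float32))],Q.mean(0).round(1),P[m][:,2].mean().round(4))
    return im
E
python3 - <<'E'
from h import *
weight()
E
python3 -m jog '[[[8,0,0],[0,0,0],1],[[10,0,0],[0,0,0],1],[[0,0,0],[0,0,0],1]]' 70
python3 - <<'E'
from h import *
weight(); grab("wrist","w4")
E
```

```text
weight 379 [array([567.5, 268.8]), array([162.3,  76.5]), np.float64(12.5)] [594.3 277.6] 0.0666
weight 62 [array([542.1, 282.9]), array([100.2,  89.8]), np.float64(45.7)] [555.5 258. ] 0.0966
t: 5.72
eef_pos: [0.4935, 0.261, 0.0141]
tool_rot: [-0.0, -0.324, 0.946, -0.0]
contact_force: [1.2, 1.9, 7.9]
gripper_width: 0.562
weight 377 [array([561.4, 262.1]), array([180.4,  80.7]), np.float64(14.5)] [591.8 275.1] 0.0666
weight 57 [array([548.8, 261.2]), array([118.9,  47.7]), np.float64(45.1)] [546.  248.5] 0.0965
```

View pics/w4.png

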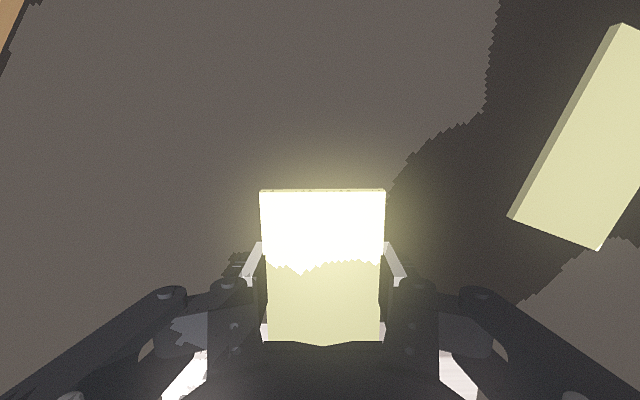

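```bash
python3 - <<'E'
from h import *
a=np.load("scene0.npz"); o,im,d,i,M=grab("scene"); np.savez("scene1.npz",im=im,d=d)
both=np.hstack([x[290:395,310:430] for x in (a["im"],im)]); cv2.imwrite("pics/s1.png",cv2.resize(both,None,fx=3.3,fy=3.3)[:,:,::-1])
E
```

```text
(no output)
```

View pics/s1.png

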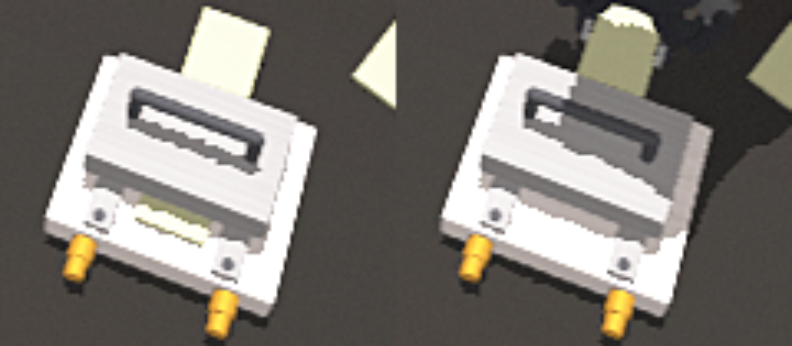

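```bash
python3 -m jog '[[[0,0,-1],[0,0,0],1],[[0,0,0],[0,0,0],1]]' 70; python3 -m jog '[[[10,0,0],[0,0,0],1],[[10,0,0],[0,0,0],1],[[0,0,0],[0,0,0],1]]' 70
```

```text
t: 6.12
eef_pos: [0.4932, 0.2608, 0.0142]
tool_rot: [-0.001, -0.324, 0.946, -0.0]
contact_force: [1.9, 1.0, 0.1]
gripper_width: 0.564
t: 6.5
eef_pos: [0.4762, 0.2476, 0.0142]
tool_rot: [-0.002, -0.323, 0.946, -0.001]
contact_force: [-1.4, -1.4, -0.8]
gripper_width: 0.561
```

```bash
python3 -m jog '[[[12,0,0],[0,0,0],1],[[12,0,0],[0,0,0],1],[[12,0,0],[0,0,0],1],[[0,0,0],[0,0,0],1]]' 70; python3 -m jog '[[[12,0,0],[0,0,0],1],[[12,0,0],[0,0,0],1],[[12,0,0],[0,0,0],1],[[0,0,0],[0,0,0],1],[[0,0,0],[0,0,0],1]]' 70
python3 - <<'E'
from h import *
plan([0.4,.2,.014],217.8,1)
a=np.load("scene0.npz"); o,im,d,i,M=grab("scene"); np.savez("scene2.npz",im=im,d=d)
both=np.hstack([x[270:395,310:430] for x in (a["im"],im)]); cv2.imwrite("pics/s2.png",cv2.resize(both,None,fx=3.3,fy=3.3)[:,:,::-1])
E
```

```text
t: 7.0
eef_pos: [0.448, 0.2257, 0.0146]
tool_rot: [-0.002, -0.323, 0.946, -0.0]
contact_force: [-1.2, -0.7, -0.0]
gripper_width: 0.56
t: 7.62
eef_pos: [0.4219, 0.2056, 0.0149]
tool_rot: [0.0, -0.324, 0.946, 0.0]
contact_force: [-0.4, -0.3, -1.1]
gripper_width: 0.564
now [0.4219 0.2056 0.0149] head -142.24 tilt z [ 4.e-04  4.e-04 -1.e+00] F [-0.4 -0.3 -1.1] t 7.62 w 0.564
[[[21,9,1],[0,0,-0.0],-1]] end [0.3998 0.1998 0.0139] -142.24
```

View pics/s2.png

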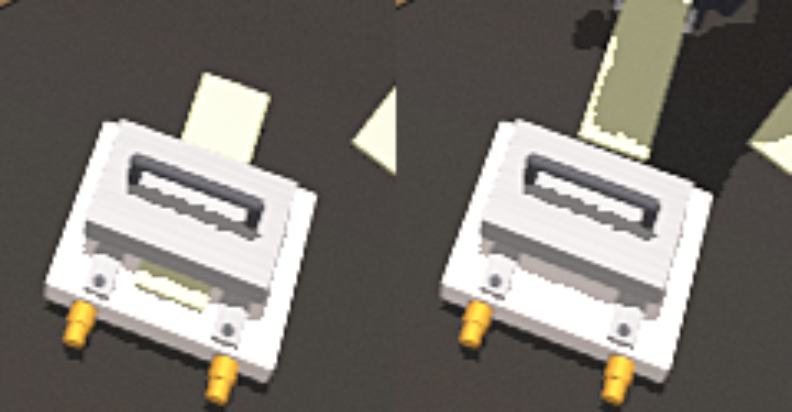

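```bash
python3 -m jog '[[[0,0,-10],[0,0,0],1],[[0,0,-30],[0,0,0],1],[[0,0,-50],[0,0,0],1],[[0,0,-50],[0,0,0],1],[[0,0,-40],[0,0,0],1],[[0,0,0],[0,0,0],1]]' 70
python3 - <<'E'
from h import *
o,im,d,i,M=grab("wrist","w5")
g=im.astype(int); 
i,_=T("wrist",o)
# tip edge in tool frame with strip top at tool z = -19+... use w3 pose: strip top z=.036 world
_,M3=T("wrist",dict(o,eef_pos=[.5134,.2765,.0142]))
for u,v in((262,189),(385,189)): print((at_z(i,M3,u,v,.036)-np.array([.5134,.2765,.0142]))[:2].round(4), np.linalg.norm((at_z(i,M3,322,189,.036)-np.array([.5134,.2765,.0142]))[:2]))
plan([.490,-.002,.2],180.5,6)
E
```

```text
t: 8.43
eef_pos: [0.4236, 0.2066, 0.1985]
tool_rot: [0.004, -0.324, 0.946, 0.001]
contact_force: [-0.3, 0.6, -1.1]
gripper_width: 0.562
[-0.0161 -0.0441] 0.03973465522189626
[-0.0454 -0.0062] 0.03973465522189626
now [0.4224 0.2059 0.1965] head -142.24 tilt z [ 0.003   0.0023 -1.    ] F [ 0.5 -0.6 -1.7] t 8.47 w 0.562
[[[12,-34,-1],[0,0,6.2],-1],[[9,-35,0],[0,0,6.2],-1],[[5,-36,-1],[0,0,6.2],-1],[[1,-37,0],[0,0,6.2],-1],[[-4,-36,-1],[0,0,6.2],-1],[[-7,-36,0],[0,0,6.3],-1]] end [ 0.4897 -0.0019  0.1995] -179.54
```

View pics/w5.png

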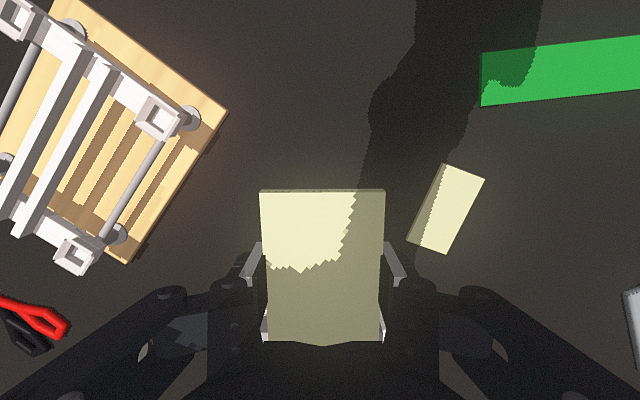

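```bash
python3 -m jog '[[[12,-34,0],[0,0,6.2],1],[[9,-35,0],[0,0,6.2],1],[[5,-36,0],[0,0,6.2],1],[[1,-37,0],[0,0,6.2],1],[[-4,-36,0],[0,0,6.2],1],[[-7,-36,0],[0,0,6.3],1],[[0,0,0],[0,0,0],1],[[0,0,0],[0,0,0],1]]' 70
python3 - <<'E'
from h import *
o,im,d,i,M=grab("wrist","w6"); np.savez("w6.npz",im=im,d=d,M=M)
plan([.4905,-.002,.2],180.5,1)
for n,z in (("lower_socket",.076),("lower_bed",.076)):
    for r in bot.landmark_of("wrist",n): u,v=r["xy"][0]*640,r["xy"][1]*400; print(n,r["score"],round(u),round(v),at_z(i,M,u,v,z).round(4))
E
```

```text
t: 9.48
eef_pos: [0.488, -0.002, 0.1938]
tool_rot: [-0.001, -0.005, 1.0, -0.0]
contact_force: [-0.4, 0.5, -0.5]
gripper_width: 0.562
now [ 0.4881 -0.0015  0.194 ] head -179.42 tilt z [-1.8e-03  1.0e-04 -1.0e+00] F [-0.3  0.3 -0.6] t 9.53 w 0.564
[[[-2,-1,-6],[0,0,0.1],-1]] end [ 0.4901 -0.0025  0.2   ] -179.52
lower_socket 0.73 426 374 [0.671  0.1013 0.076 ]
lower_socket 0.7 386 325 [0.6142 0.0579 0.076 ]
lower_bed 0.25 107 291 [ 0.5796 -0.2031  0.076 ]
```

View pics/w6.png

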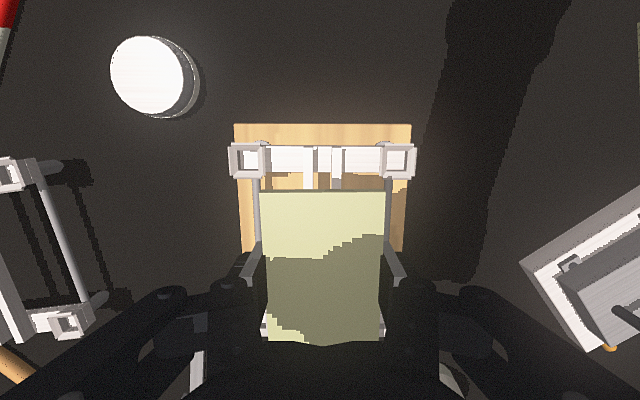

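```bash
python3 - <<'E'
from h import *
z=np.load("w6.npz"); M=z["M"]; im=z["im"]; i=bot.camera_info("wrist"); P=cloud(i,M,z["d"])
cv2.imwrite("pics/w6c.png",cv2.resize(im[115:200,220:425],None,fx=3.9,fy=3.9)[:,:,::-1])
a=at_z(i,M,247.5,160,.076);b=at_z(i,M,397.5,160,.076); print(a,b,(a+b)/2,np.degrees(np.arctan2(*(b-a)[:2])))
m=np.zeros(P.shape[:2],bool); m[138:186,225:420]=(np.abs(P[138:186,225:420,2]-.076)<.004)
Q=P[m][:,:2]*1000; print(len(Q),P[m][:,2].mean(),cv2.minAreaRect(Q.astype(np.float32)),Q.min(0),Q.max(0))
E
```

```text
[ 0.45700704 -0.0657063   0.076     ] [0.45612646 0.05809443 0.076     ] [ 0.45656675 -0.00380593  0.076     ] -0.4075333226233147
2128 0.07446578638289844 ((460.42596435546875, -4.2857513427734375), (35.31360626220703, 156.73074340820312), 0.40470820665359497) [442.36997089 -82.66801489] [478.1222001   74.06876485]
```

View pics/w6c.png

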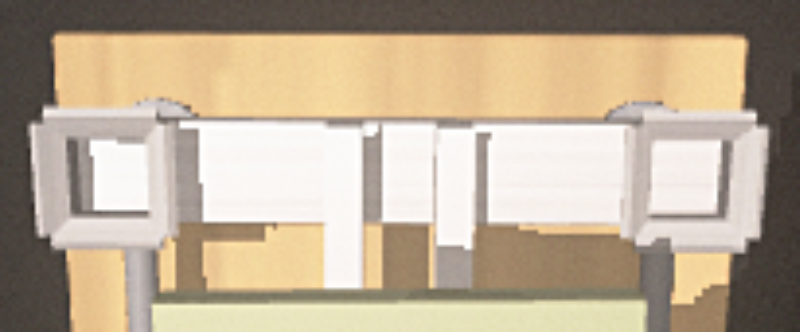

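```bash
python3 -m jog '[[[-1,-2,40],[0,0,0],1],[[0,0,40],[0,0,0],1],[[0,0,30],[0,0,0],1],[[0,0,10],[0,0,0],1],[[0,0,0],[0,0,0],1],[[0,0,0],[0,0,0],1]]' 70
python3 - <<'E'
from h import *
o,im,d,i,M=grab("wrist","w7"); np.savez("w7.npz",im=im,d=d,M=M)
plan([.4897,-.0038,.0605],180.4,1)
E
```

```text
t: 10.38
eef_pos: [0.4908, -0.0042, 0.0759]
tool_rot: [0.001, -0.004, 1.0, 0.0]
contact_force: [0.1, 0.3, -0.2]
gripper_width: 0.566
now [ 0.4909 -0.0042  0.076 ] head -179.52 tilt z [ 2.3e-03  5.0e-04 -1.0e+00] F [ 0.3 -0.4 -0.9] t 10.43 w 0.561
[[[1,0,15],[0,0,0.1],-1]] end [ 0.4899 -0.0042  0.061 ] -179.62
```

View pics/w7.png

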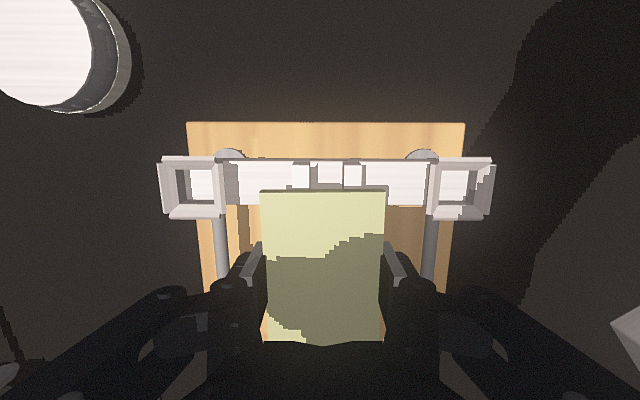

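```bash
python3 -m jog '[[[0,0,8],[0,0,0],1],[[0,0,4],[0,0,0],1],[[0,0,1],[0,0,0],1],[[0,0,0],[0,0,0],1]]' 70
python3 -m jog '[[[0,0,1],[0,0,0],1],[[0,0,0],[0,0,0],1]]' 70
python3 -m jog '[[[0,0,1],[0,0,0],1],[[0,0,0],[0,0,0],1]]' 70
```

```text
t: 10.92
eef_pos: [0.4898, -0.0045, 0.0617]
tool_rot: [-0.0, -0.004, 1.0, -0.0]
contact_force: [-0.8, 0.2, -0.5]
gripper_width: 0.559
t: 11.18
eef_pos: [0.4899, -0.0045, 0.0608]
tool_rot: [0.0, -0.004, 1.0, 0.0]
contact_force: [0.4, 0.0, -0.6]
gripper_width: 0.564
t: 11.42
eef_pos: [0.4902, -0.0044, 0.0602]
tool_rot: [0.0, -0.004, 1.0, 0.0]
contact_force: [-1.1, -0.6, 4.9]
gripper_width: 0.561
```

```bash
python3 -m jog '[[[0,0,0],[0,0,0],-0.3],[[0,0,0],[0,0,0],-0.5],[[0,0,0],[0,0,0],-0.6],[[0,0,0],[0,0,0],-0.6],[[0,0,-10],[0,0,0],-0.6],[[0,0,-30],[0,0,0],-0.6],[[0,0,-50],[0,0,0],-0.6],[[0,0,-60],[0,0,0],-0.6],[[-20,0,-60],[0,0,0],-0.6],[[0,0,0],[0,0,0],-0.6],[[0,0,0],[0,0,0],-0.6]]' 70
python3 - <<'E'
from h import *
o,im,d,i,M=grab("wrist","w8"); np.savez("w8.npz",im=im,d=d,M=M)
plan([.4897,-.0038,.0605],180.4,1)
E
```

```text
t: 12.8
eef_pos: [0.5091, -0.0043, 0.2691]
tool_rot: [-0.0, -0.004, 1.0, 0.0]
contact_force: [0.2, 1.0, -0.6]
gripper_width: 0.797
now [ 0.5085 -0.0044  0.2682] head -179.54 tilt z [-2.e-03 -2.e-04 -1.e+00] F [-0.5 -0.1 -0.6] t 12.85 w 0.801
[[[19,1,208],[0,0,0.1],-1]] end [ 0.4895 -0.0035  0.0602] -179.64
```

View pics/w8.png

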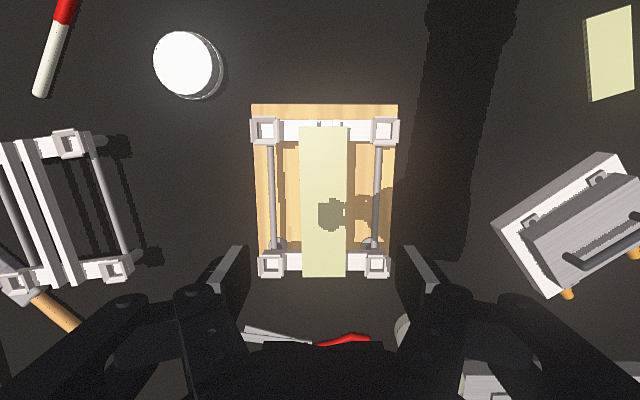

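```bash
python3 - <<'E'
from h import *
z=np.load("w8.npz"); M=z["M"]; im=z["im"]; i=bot.camera_info("wrist"); P=cloud(i,M,z["d"])
cv2.imwrite("pics/w8c.png",cv2.resize(im[95:290,240:410],None,fx=3,fy=3)[:,:,::-1])
g=im.astype(int)
pts={}
for n,(u0,v0) in dict(a=(265,131),b=(384,131),c=(272,265),d=(376,265)).items():
    m=np.zeros(P.shape[:2],bool); s=(slice(v0-18,v0+18),slice(u0-18,u0+18)); m[s]=np.abs(P[s][...,2]-.0745)<.004
    Q=P[m][:,:2]*1000; r=cv2.minAreaRect(Q.astype(np.float32)); print(n,len(Q),r, (Q.min(0)+Q.max(0))/2); pts[n]=(Q.min(0)+Q.max(0))/2
print("mid",np.mean(list(pts.values()),0))
ab=np.array(list(pts.values())); x=(ab[2]+ab[3]-ab[0]-ab[1])/2; y=(ab[1]+ab[3]-ab[0]-ab[2])/2
print("len",np.hypot(*x),np.degrees(np.arctan2(x[1],x[0])),np.hypot(*y),np.degrees(np.arctan2(-y[0],y[1])))
m=np.zeros(P.shape[:2],bool); s=(slice(118,282),slice(292,352)); m[s]=(g[s][...,0]-g[s][...,2]>12)&(np.abs(P[s][...,2]-.081)<.006)
Q=P[m][:,:2]*1000; print("strip",len(Q),P[m][:,2].mean(),cv2.minAreaRect(Q.astype(np.float32)))
# upper frame
for nn,z in (("upper_bars",.057),("upper_foot",0)):
    for r in bot.landmark_of("wrist",nn)[:3]: u,v=r["xy"][0]*640,r["xy"][1]*400; print(nn,r["score"],round(u),round(v),at_z(i,M,u,v,z).round(4))
E
```

```text
a 550 ((458.0416259765625, -67.48423767089844), (29.69090461730957, 30.483354568481445), 0.18987348675727844) [458.03872076 -67.46771158]
b 518 ((457.38818359375, 58.698577880859375), (30.72883415222168, 29.627897262573242), 89.68041229248047) [457.35930871  58.70287172]
c 400 ((613.9632568359375, -66.90760040283203), (30.62028694152832, 30.58433723449707), 1.0018020868301392) [613.9954881  -66.93504248]
d 387 ((613.1791381835938, 58.88030242919922), (29.90675163269043, 30.57925796508789), 0.5510981678962708) [613.20393477  58.89968032]
mid [535.64936308  -4.20005051]
len 155.9011233650766 0.13404660048935127 126.00479955851972 0.3344340345680562
strip 6943 0.08134002264407926 ((538.40625, -5.31207275390625), (170.9040069580078, 50.47366714477539), 0.8251915574073792)
upper_bars 0.93 40 218 [ 0.5607 -0.3393  0.057 ]
```

View pics/w8c.png

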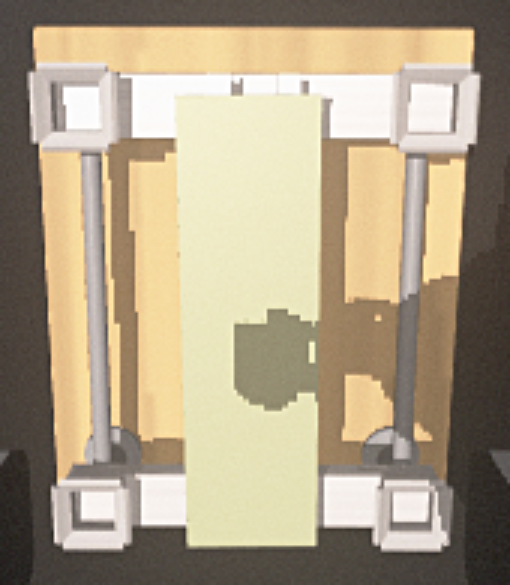

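```bash
python3 - <<'E'
from h import *
plan([.545,-.3375,.27],188.3,7,c=-.4)
E
```

```text
now [ 0.5084 -0.0044  0.2677] head -179.54 tilt z [-3.e-03 -5.e-04 -1.e+00] F [0.2 0.5 0.4] t 12.95 w 0.803
[[[-5,-48,0],[0,0,-1.1],-0.4],[[-4,-48,0],[0,0,-1.1],-0.4],[[-3,-48,0],[0,0,-1.1],-0.4],[[-2,-48,-1],[0,0,-1.1],-0.4],[[-1,-48,0],[0,0,-1.1],-0.4],[[0,-47,-1],[0,0,-1.2],-0.4],[[0,-48,0],[0,0,-1.1],-0.4]] end [ 0.5454 -0.3379  0.2697] -171.74
```

```bash
python3 -m jog '[[[-5,-48,0],[0,0,-1.1],-0.4],[[-4,-48,0],[0,0,-1.1],-0.4],[[-3,-48,0],[0,0,-1.1],-0.4],[[-2,-48,0],[0,0,-1.1],-0.4],[[-1,-48,0],[0,0,-1.1],-0.4],[[0,-47,0],[0,0,-1.2],-0.4],[[0,-48,0],[0,0,-1.1],-0.4],[[0,0,0],[0,0,0],-0.4],[[0,0,0],[0,0,0],-0.4],[[0,0,0],[0,0,0],-0.4]]' 70
python3 - <<'E'
from h import *
o,im,d,i,M=grab("wrist","w9"); np.savez("w9.npz",im=im,d=d,M=M)
plan([.5607,-.336,.038],188.3,1)
E
```

```text
t: 14.2
eef_pos: [0.5469, -0.336, 0.2685]
tool_rot: [-0.0, -0.073, 0.997, 0.001]
contact_force: [-0.3, 0.1, 0.1]
gripper_width: 0.702
now [ 0.547  -0.3361  0.2687] head -171.62 tilt z [-4.e-04  1.e-03 -1.e+00] F [ 0.  -0.1 -0.3] t 14.25 w 0.699
[[[-14,-2,231],[0,0,0.1],-1]] end [ 0.5611 -0.3361  0.0377] -171.72
```

View pics/w9.png

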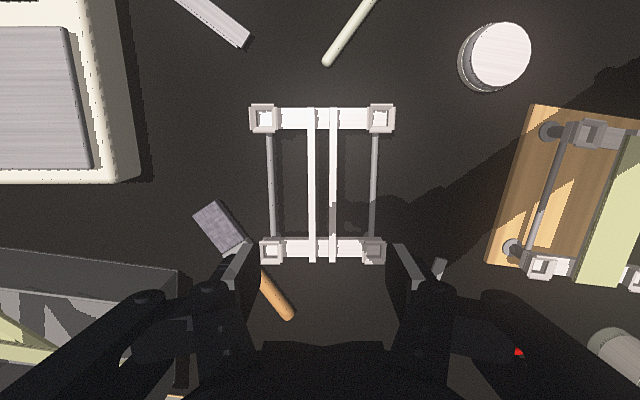

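```bash
python3 - <<'E'
from h import *
z=np.load("w9.npz"); M=z["M"]; im=z["im"]; i=bot.camera_info("wrist"); P=cloud(i,M,z["d"])
pts=[]
for n,(u0,v0) in dict(a=(263,118),b=(381,118),c=(272,251),d=(374,250)).items():
    m=np.zeros(P.shape[:2],bool); s=(slice(v0-19,v0+19),slice(u0-19,u0+19)); m[s]=np.abs(P[s][...,2]-.0625)<.005
    Q=P[m][:,:2]*1000; r=cv2.minAreaRect(Q.astype(np.float32)); print(n,len(Q),P[m][:,2].mean(),r); pts.append(r[0])
ab=np.array(pts); print("mid",ab.mean(0)); x=(ab[2]+ab[3]-ab[0]-ab[1])/2; y=(ab[1]+ab[3]-ab[0]-ab[2])/2
print("len",np.hypot(*x),np.degrees(np.arctan2(x[1],x[0])),np.hypot(*y),np.degrees(np.arctan2(-y[0],y[1])))
# bars
m=np.zeros(P.shape[:2],bool); s=(slice(130,235),slice(295,350)); m[s]=np.abs(P[s][...,2]-.064)<.006
Q=P[m][:,:2]*1000; print("bars",len(Q),cv2.minAreaRect(Q.astype(np.float32)))
E
```

```text
a 534 0.06145130827293061 ((492.60174560546875, -409.9246520996094), (29.014497756958008, 30.739320755004883), 8.215099334716797)
b 539 0.06129439375340049 ((474.55279541015625, -285.22625732421875), (29.063894271850586, 30.495576858520508), 8.100846290588379)
c 365 0.0611870793736844 ((646.6327514648438, -386.5047912597656), (30.634639739990234, 28.242488861083984), 9.705219268798828)
d 375 0.0614120468595893 ((628.8297119140625, -263.62933349609375), (30.823225021362305, 28.76287078857422), 7.989776134490967)
mid [ 560.6542511  -336.32125854]
len 155.78854731157656 8.307191729878294 125.07815319809798 8.239910822590126
bars 1528 ((555.0635986328125, -337.2345275878906), (119.95581817626953, 32.016170501708984), 8.234329223632812)
```

```bash
python3 -m jog '[[[-13,-2,40],[0,0,0.1],-0.4],[[0,0,50],[0,0,0],-0.4],[[0,0,50],[0,0,0],-0.4],[[0,0,40],[0,0,0],-0.4],[[0,0,0],[0,0,0],-0.4],[[0,0,0],[0,0,0],-0.4]]' 70
python3 - <<'E'
from h import *
o,im,d,i,M=grab("wrist","w10"); np.savez("w10.npz",im=im,d=d,M=M)
plan([.5607,-.3363,.038],188.3,1)
E
```

```text
t: 15.0
eef_pos: [0.5609, -0.3381, 0.0909]
tool_rot: [0.001, -0.071, 0.997, -0.001]
contact_force: [0.9, 0.9, 0.4]
gripper_width: 0.7
now [ 0.5612 -0.3385  0.0914] head -171.81 tilt z [ 0.0032 -0.0015 -1.    ] F [ 0.4 -0.3  0.2] t 15.05 w 0.698
[[[0,2,53],[0,0,-0.1],-1]] end [ 0.5609 -0.3365  0.0384] -171.71
```

View pics/w10.png

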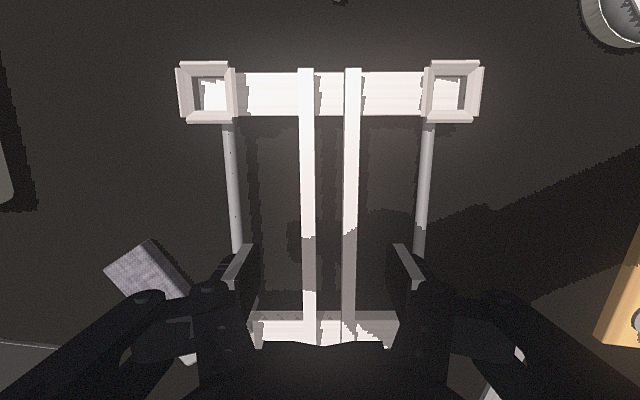

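```bash
python3 -m jog '[[[0,2,25],[0,0,0],-0.4],[[0,0,20],[0,0,0],-0.4],[[0,0,7],[0,0,0],-0.4],[[0,0,0],[0,0,0],-0.4],[[0,0,0],[0,0,0],-0.4]]' 70
python3 - <<'E'
from h import *
o,im,d,i,M=grab("wrist","w11")
plan([.5607,-.3363,.038],188.3,1)
E
```

```text
t: 15.68
eef_pos: [0.56, -0.3364, 0.0378]
tool_rot: [0.0, -0.071, 0.997, -0.0]
contact_force: [-0.2, -0.6, -0.1]
gripper_width: 0.695
now [ 0.56   -0.3364  0.0379] head -171.84 tilt z [ 1.1e-03 -6.0e-04 -1.0e+00] F [ 0.2  0.2 -0.4] t 15.72 w 0.7
[[[-1,0,0],[0,0,-0.1],-1]] end [ 0.561  -0.3362  0.0379] -171.74
```

View pics/w11.png

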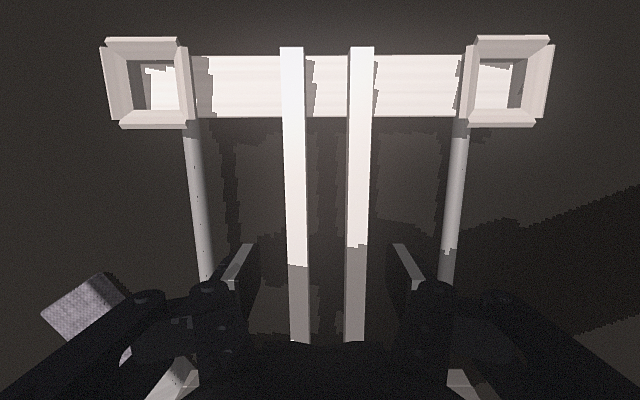

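```bash
python3 -m jog '[[[0,0,0],[0,0,-0.1],0],[[0,0,0],[0,0,0],0.3],[[0,0,0],[0,0,0],1],[[0,0,0],[0,0,0],1],[[0,0,0],[0,0,0],1],[[0,0,0],[0,0,0],1]]' 90
python3 -m jog '[[[0,0,-5],[0,0,0],1],[[0,0,-15],[0,0,0],1],[[0,0,-30],[0,0,0],1],[[0,0,-40],[0,0,0],1],[[0,0,-40],[0,0,0],1],[[0,0,-30],[0,0,0],1],[[0,0,0],[0,0,0],1],[[0,0,0],[0,0,0],1]]' 90
python3 - <<'E'
from h import *
o,im,d,i,M=grab("wrist","w12"); np.savez("w12.npz",im=im,d=d,M=M)
plan([.5357,-.0042,.2],180.25,8,c=1)
E
```

```text
t: 16.48
eef_pos: [0.5597, -0.3359, 0.0378]
tool_rot: [0.0, -0.072, 0.997, 0.0]
contact_force: [-1.0, 1.3, 5.8]
gripper_width: 0.357
t: 17.48
eef_pos: [0.5587, -0.3353, 0.1958]
tool_rot: [-0.001, -0.072, 0.997, 0.001]
contact_force: [0.0, -0.2, -6.1]
gripper_width: 0.358
now [ 0.5585 -0.3351  0.1953] head -171.72 tilt z [-0.0028  0.0015 -1.    ] F [-0.3  0.2 -4.3] t 17.52 w 0.353
[[[-3,41,-1],[0,0,1.0],1],[[-2,41,-1],[0,0,1.0],1],[[-2,42,0],[0,0,1.0],1],[[-1,41,-1],[0,0,1.0],1],[[0,42,0],[0,0,1.0],1],[[0,41,-1],[0,0,1.0],1],[[1,42,0],[0,0,1.0],1],[[2,41,-1],[0,0,1.0],1]] end [ 0.5359 -0.0046  0.2003] -179.72
```

View pics/w12.png

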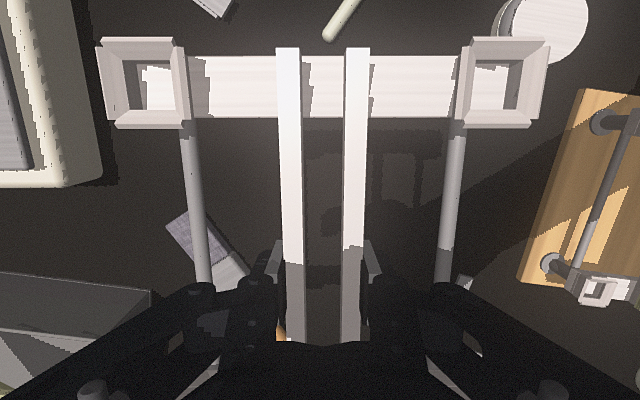

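```bash
cat >> h.py <<'E'
def tool_socks(im,d,cs=((143,83),(505,83)),w=50,z0=-.038,z1=-.018):
    i=bot.camera_info("wrist"); P=cloud(i,np.array(i["mount"]),d); out=[]
    for u0,v0 in cs:
        m=np.zeros(d.shape,bool); s=(slice(max(0,v0-w),v0+w),slice(max(0,u0-w),u0+w)); m[s]=(P[s][...,2]>z0)&(P[s][...,2]<z1)
        Q=P[m]*1000; Q=Q[np.abs(Q[:,1])>45]; r=cv2.minAreaRect(Q[:,:2].astype(np.float32)); print(len(Q),Q[:,2].mean(),r); out.append(r[0])
    a=np.array(out); e=a[1]-a[0]; print("mid",a.mean(0),"yaw",np.degrees(np.arctan2(-e[0],e[1])),np.hypot(*e))
E
python3 - <<'E'
from h import *
z=np.load("w12.npz"); tool_socks(z["im"],z["d"])
E
python3 -m jog '[[[-3,41,0],[0,0,1.0],1],[[-2,41,0],[0,0,1.0],1],[[-2,42,0],[0,0,1.0],1],[[-1,41,0],[0,0,1.0],1],[[0,42,0],[0,0,1.0],1],[[0,41,0],[0,0,1.0],1],[[1,42,0],[0,0,1.0],1],[[2,41,0],[0,0,1.0],1],[[0,0,0],[0,0,0],1],[[0,0,0],[0,0,0],1],[[0,0,0],[0,0,0],1]]' 90
python3 - <<'E'
from h import *
o,im,d,i,M=grab("wrist","w13"); np.savez("w13.npz",im=im,d=d,M=M)
tool_socks(im,d)
plan([.5357,-.0042,.2],180.25,1,c=1)
E
```

```text
5570 -23.364203249035654 ((77.39558410644531, -64.33016204833984), (30.524272918701172, 31.732492446899414), 0.06314459443092346)
5624 -23.240428674494854 ((77.25714874267578, 61.81460952758789), (31.925771713256836, 30.88552474975586), 89.84062194824219)
mid [77.32636642 -1.25777626] yaw 0.06287822155477611 126.144847537634
t: 18.9
eef_pos: [0.5367, -0.0069, 0.1966]
tool_rot: [-0.0, -0.001, 1.0, -0.0]
contact_force: [-0.2, -0.8, -4.7]
gripper_width: 0.357
5575 -23.447806082238102 ((77.2420654296875, -64.44410705566406), (30.520418167114258, 31.709449768066406), 0.14581423997879028)
5655 -23.2700896755223 ((77.06246948242188, 61.68083953857422), (30.75348472595215, 31.561716079711914), 0.13453754782676697)
mid [77.15226746 -1.38163376] yaw 0.08158641980811333 126.12507446223266
now [ 0.5368 -0.0068  0.1967] head -179.86 tilt z [-6.e-04 -6.e-04 -1.e+00] F [-0.  -0.6 -3.8] t 18.95 w 0.356
[[[1,3,-3],[0,0,-0.1],1]] end [ 0.5358 -0.0038  0.1997] -179.76
```

View pics/w13.png

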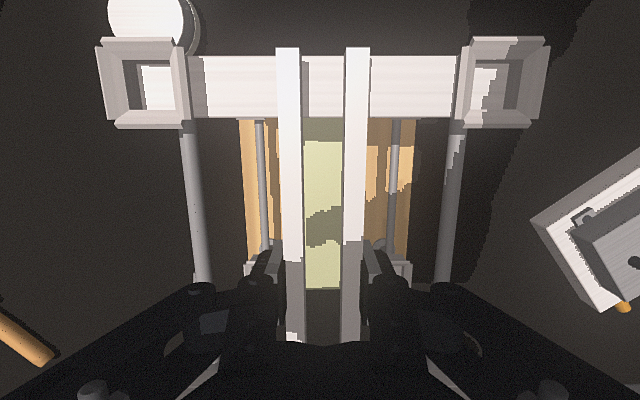

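```bash
python3 -m jog '[[[2,3,30],[0,0,-0.1],1],[[0,0,30],[0,0,0],1],[[0,0,12],[0,0,0],1],[[0,0,0],[0,0,0],1],[[0,0,0],[0,0,0],1],[[0,0,0],[0,0,0],1]]' 90
python3 - <<'E'
from h import *
o,im,d,i,M=grab("wrist","w14"); np.savez("w14.npz",im=im,d=d,M=M)
plan([.5348,-.0029,.100],180.25,1,c=1)
o,im,d,i,M=grab("scene"); cv2.imwrite("pics/s3.png",cv2.resize(im[170:300,240:380],None,fx=4.6,fy=4.6)[:,:,::-1])
E
```

```text
t: 19.7
eef_pos: [0.5358, -0.0024, 0.1261]
tool_rot: [0.001, -0.003, 1.0, 0.0]
contact_force: [-0.1, -0.5, -4.6]
gripper_width: 0.356
now [ 0.5356 -0.0024  0.126 ] head -179.64 tilt z [ 1.6e-03  4.0e-04 -1.0e+00] F [ 1.3  0.1 -4.5] t 19.75 w 0.357
[[[1,-1,26],[0,0,0.1],1]] end [ 0.5347 -0.0034  0.1   ] -179.74
```

View pics/s3.png

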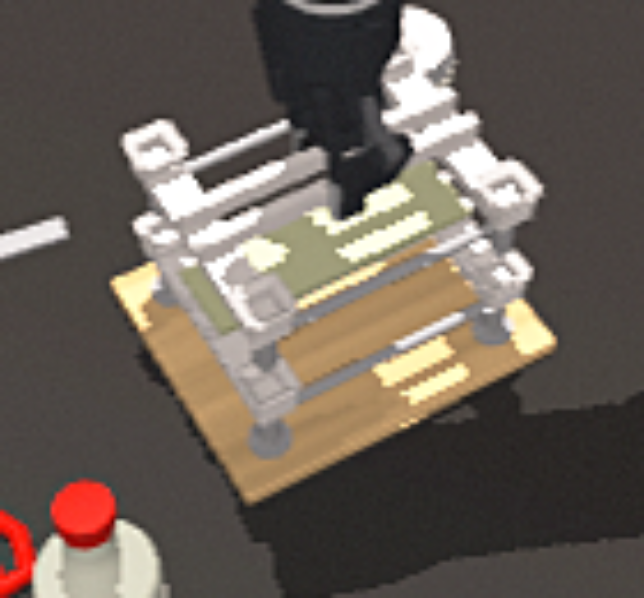

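View pics/w14.png

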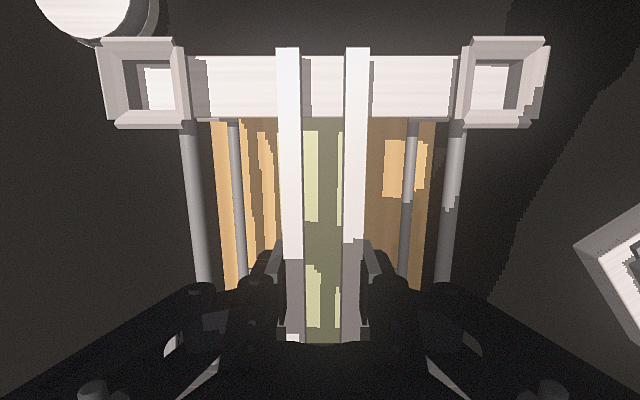

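```bash
python3 -m jog '[[[1,0,10],[0,0,0.1],1],[[0,0,4],[0,0,0],1],[[0,0,4],[0,0,0],1],[[0,0,0],[0,0,0],1]]' 90; python3 -m jog '[[[0,0,3],[0,0,0],1],[[0,0,2],[0,0,0],1],[[0,0,0],[0,0,0],1]]' 90
```

```text
t: 20.3
eef_pos: [0.5337, -0.0025, 0.1066]
tool_rot: [-0.0, -0.002, 1.0, -0.0]
contact_force: [0.4, 0.0, -4.6]
gripper_width: 0.36
t: 20.68
eef_pos: [0.5339, -0.0024, 0.1019]
tool_rot: [-0.0, -0.002, 1.0, 0.0]
contact_force: [-0.4, -0.4, -3.5]
gripper_width: 0.356
```

```bash
python3 -m jog '[[[0,0,1],[0,0,0],1],[[0,0,1],[0,0,0],1],[[0,0,0],[0,0,0],1]]' 90; python3 -m jog '[[[0,0,1],[0,0,0],1],[[0,0,0],[0,0,0],1],[[0,0,0],[0,0,0],1]]' 90
```

```text
t: 21.05
eef_pos: [0.5339, -0.0024, 0.1]
tool_rot: [-0.0, -0.002, 1.0, 0.0]
contact_force: [-0.6, -0.4, -4.8]
gripper_width: 0.356
t: 21.42
eef_pos: [0.5341, -0.0024, 0.0997]
tool_rot: [0.0, -0.002, 1.0, 0.0]
contact_force: [-4.4, -0.0, 5.5]
gripper_width: 0.358
```

```bash
python3 -m jog '[[[0,0,0],[0,0,0],0.1],[[0,0,0],[0,0,0],-0.1],[[0,0,0],[0,0,0],-0.3],[[0,0,0],[0,0,0],-0.3],[[0,0,0],[0,0,0],-0.3]]' 90
python3 -m jog '[[[0,0,-10],[0,0,0],-0.3],[[0,0,-30],[0,0,0],-0.3],[[0,0,-50],[0,0,0],-0.3],[[0,0,-60],[0,0,0],-0.3],[[-15,0,-40],[0,0,0],-0.3],[[0,0,0],[0,0,0],-0.3],[[0,0,0],[0,0,0],-0.3]]'
python3 - <<'E'
from h import *
o,im,d,i,M=grab("wrist","w15"); np.savez("w15.npz",im=im,d=d,M=M)
plan([.5348,-.0029,.300],180.25,1,c=1)
o,im,d,i,M=grab("scene","s4"); np.savez("scene4.npz",im=im,d=d)
a=np.load("scene0.npz")["im"]
cv2.imwrite("pics/s4c.png",cv2.resize(im[170:390,230:440],None,fx=2.7,fy=2.7)[:,:,::-1])
E
```

```text
t: 22.05
eef_pos: [0.534, -0.0025, 0.0991]
tool_rot: [-0.0, -0.002, 1.0, 0.0]
contact_force: [-0.2, 0.1, -0.9]
gripper_width: 0.648
t: 22.92
eef_pos: [0.5484, -0.0024, 0.2888]
tool_rot: [-0.0, -0.002, 1.0, 0.0]
contact_force: [-0.2, 0.3, -0.4]
gripper_width: 0.652
now [ 0.548  -0.0024  0.2881] head -179.74 tilt z [-2.1e-03 -2.0e-04 -1.0e+00] F [-0.3  0.4  0.2] t 22.98 w 0.653
[[[13,0,-12],[0,0,0.0],1]] end [ 0.535  -0.0025  0.3001] -179.74
```

View pics/s4c.png

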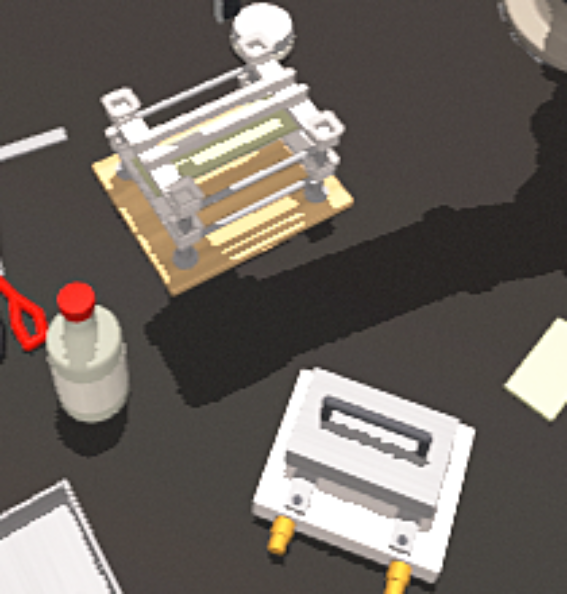

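View pics/w15.png

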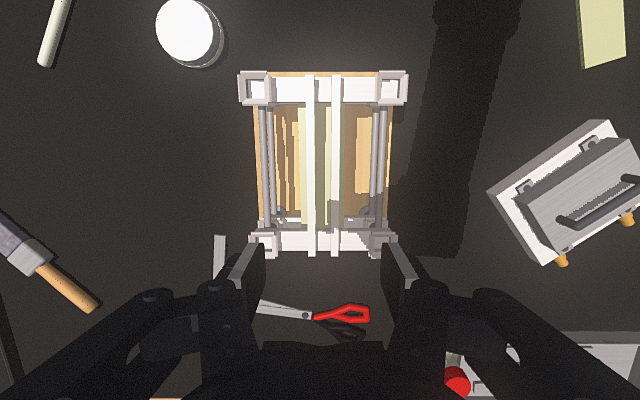

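Stacked. Now I measure the frame's height, level and centring, and check the weight and the bystanders against the first pictures.

```bash
python3 - <<'E'
from h import *
z=np.load("w15.npz"); M=z["M"]; i=bot.camera_info("wrist"); P=cloud(i,M,z["d"])
pts=[]
for n,(u0,v0) in dict(a=(254,88),b=(391,88),c=(264,243),d=(382,243)).items():
    m=np.zeros(P.shape[:2],bool); s=(slice(v0-22,v0+22),slice(u0-22,u0+22)); m[s]=np.abs(P[s][...,2]-.1245)<.006
    Q=P[m][:,:2]*1000; r=cv2.minAreaRect(Q.astype(np.float32)); print(n,len(Q),np.median(P[m][:,2]).round(4),np.round(r[0],1),np.round(r[1],1)); pts.append(r[0])
ab=np.array(pts); print("mid",ab.mean(0)); x=(ab[2]+ab[3]-ab[0]-ab[1])/2; print("len",np.hypot(*x),np.degrees(np.arctan2(x[1],x[0])))
# weight by wrist and scene
a=np.load("scene0.npz"); b=np.load("scene4.npz"); i,S=T("scene")
for q in(a,b):
    Ps=cloud(i,S,q["d"]); m=np.zeros(q["d"].shape,bool); s=(slice(295,375),slice(325,410)); m[s]=np.abs(Ps[s][...,2]-.066)<.006
    Q=Ps[m]*1000; print("weight",len(Q),[np.round(t,1) for t in cv2.minAreaRect(Q[:,:2].astype(np.float32))],Q[:,2].mean())
df=np.abs(a["im"].astype(int)-b["im"].astype(int)).max(2); cv2.imwrite("pics/diff.png",np.clip(df*2,0,255).astype(np.uint8))
E
```

```text
a 763 0.1236 [457.5 -67.5] [29.7 30.8]
b 775 0.1234 [457.2  58.8] [29.7 30.7]
c 351 0.1238 [612.4 -66.8] [30.5 29.5]
d 351 0.1236 [612.3  59.1] [29.7 30.4]
mid [534.8647995   -4.08735275]
len 155.0002739294903 0.20489376382098295
weight 1769 [array([576.6, 321. ]), array([ 81.2, 129.9]), np.float64(37.5)] 66.32006386888418
weight 1768 [array([576.5, 321. ]), array([ 81.3, 129.9]), np.float64(37.5)] 66.31945294112298
```

View pics/diff.png

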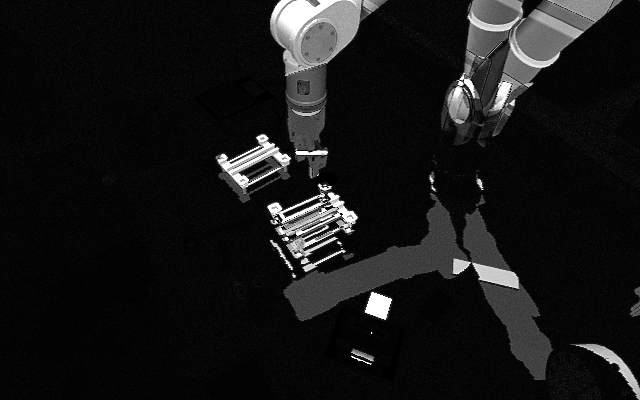

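```bash
python3 - <<'E'
from h import *
print(bot.hand_in()); print(bot.get_obs()["t"])
E
```

```text
the job is handed in; nothing more can be done
None
the job is handed in; nothing more can be done
```

I drew the strip out level from under the weight, laid it on the bed bars of the lower frame, and stacked the loose frame on top with its legs in the corner sockets. I handed the job in at about 23 s, with no verdict reported.

- **Weight:** the scene camera put it within 0.1 mm of its starting place, and it was level.
- **Strip:** it lay about 3 mm along and 1 mm across from the bed centre, turned about 0.6° from the bars. I measured this before stacking. Afterwards it was only seen between the bars in pictures, not measured again.
- **Loose frame:** it was within 1 mm of the bed centre, and the four corner heights agreed within 0.4 mm. The legs met the floors at the expected depth. The corner rims read 123.6 mm against an expected 126 mm; the camera read about as low when the frame stood on the bench, so I took them as home.
- **Bystanders:** comparing scene pictures from start and end showed no movement. The arm hid the marker in that comparison, but a wrist picture shortly before showed it lying on the bench.

The wrist camera read about 1.3 mm off sideways. I allowed for this by aligning both frames with the same camera at the same heading. No check failed.

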